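# Swing the work rest home at the polishing motor

### The job

Swing the fold-away work rest round on its post, by its red knob, in under the clear shield, until it snaps past its spring catch and sits fully home against its stop in front of the buffing wheel, then let go. Do not knock the clear shield or the buffing wheel, and leave the other things on the bench where they are.

Things in the scene. Friction and masses are not known exactly. Their poses are not given: they have to be found in the camera images.
- station: Fixed unit: green polishing motor (station x 30..170, y 110..330 mm, 240 high), white tray 4 mm thick (x -30..220, y -260..80), blue scoop 110 high along x 190..220, pivot post with a brass-capped spring catch (x 30..90, y -13..13, 66 high). Origin: on the rest arm's upright pivot axis at bench height, z up; its -x side is the open working side facing the robot
- rest (a joint): Rest arm angle on its upright pivot, rad. 0: folded away, arm pointing 161 degrees from station +x (counter-clockwise from above). Grows counter-clockwise; 1.9 = home on its stop, arm along station -y. From 1.5 a sprung catch resists, up to about 6 N at the knob; past 1.75 it snaps the arm on to 1.9 and holds it. Let go between 1.5 and 1.75 it springs back; elsewhere it stays where it is left
- knob (a point): On the axis of the red knob at the arm's free end, 150 mm from the pivot, 122 mm up; x outwards along the arm, z up. Knob: upright cylinder 24 mm across, 83 to 143 mm up, spins freely on its axis. Arm: flat aluminium bar 26 mm wide, 75 to 83 mm up, ending 15 mm beyond the knob axis; black cushion 38 mm wide on it 32 to 92 mm from the pivot, top 93 mm up
- knob_home (a point): The place where the knob's grip point is when the rest is fully home: station (0, -150, 122) mm, same axes as the station. The shield's front edge overhangs it by 20 mm, 180 mm higher
- shield: Clear sheet 5 mm thick with aluminium front and left edges; origin and axes are the station's. Spans station y -250..70 mm; front edge at x -21, underside 300 mm up, sloping up to x 160, 380 mm up; carried by a 14 mm post at x 145, y 95. It overhangs the knob's home: the tool must lean back 25 to 45 degrees (gripper towards station -x) to bring the knob there
- buff_wheel: Black buffing wheel, 100 mm across and 26 mm thick, on the motor's spindle, axis along its y. Origin: centre of its right-hand (-y) face at station (100, -78, 170) mm, the wheel extending 26 mm to +y; its front is at station x 50 mm, its lowest point 120 mm above the bench
- compound_bar: Bystander: dark green bar of polishing compound 110 x 45 x 38 mm, lying flat; origin at the centre of its underside
- spare_buff: Bystander: cream spare buff lying flat, 90 mm across, 26 mm high; origin at the centre of its underside
- parts_cup: Bystander: open steel cup 74 mm across, 75 mm high; origin at the centre of its underside
- ring_box: Bystander: blue box 80 x 60 x 32 mm; origin at the centre of its underside

How it is judged:
At the end, for the whole second after the job is handed in: The rest arm is home in its catch, within 0.06 rad of its stop (joint above 1.84), at rest, and the four bystanders are within 30 mm of where they started (value of joint rest above 1.84 rad and velocity of joint rest between -0.05 and 0.05 rad/s and distance of each of compound_bar, spare_buff, parts_cup, ring_box from where it was at the start of the episode below 0.03 m); the robot touches nothing.
It fails at once if the robot knocks or presses the clear shield (more than 6 N) (contact force between any of the arm, the fingers and shield above 6 N).
It fails at once if the robot knocks or presses the buffing wheel (more than 6 N) (contact force between any of the arm, the fingers and buff_wheel above 6 N).
It fails at once if a bystander is moved more than 30 mm (distance of any of compound_bar, spare_buff, parts_cup, ring_box from where it was at the start of the episode above 0.03 m).
It also fails if it takes over 51 s, if anything falls off the work surface, if the arm or the gripper's body presses on something with over 40 N, if the wrist force passes 120 N, or if a joint passes its speed limit or range.

### The arm

A 7-joint arm with a two-finger parallel gripper is mounted at the origin on the work surface. World frame = base frame: x ahead of the robot, y to its left, z up, the work surface at z = 0. Lengths are in m, angles in rad, forces in N, time in s.
With the tool pointing down it reaches from about 0.4 to 0.925 m from the base axis. Payload 4.1 kg.
Tool frame: the origin (TCP) lies midway between the tips of the shut fingers; the grasp point (between the pads) lies 19 mm behind it (arm.grip_point_offset is the distance from the TCP to the grasp point, in m); z points along the fingers, y is the line along which they close (so a half turn about z gives the same grasp; the last joint's range is limited). The gripper opens to 85 mm and grips with 20 to 120 N. Pads are 22 mm wide; open, the fingers measure 114 mm over their backs; the gripper's body (76 mm by 85 mm) begins 54 mm behind the grasp point. The pads swing forward as they close: fully open they stand 13 mm farther back than shut.
Start: joints at [-1.386, 0.398, 0.045, 1.537, -0.019, 1.207, -0.051], TCP at [0.182, 0.624, 0.231] pointing down, gripper open.
Joint ranges: [-2.82, 2.82], [-0.49, 2.23], [-1.37, 1.46], [0, 2.46], [-1.36, 4.5], [0.23, 2], [-2.94, 2.94]. Speed limits (rad/s): [2.57, 2.57, 3.14, 3.14, 3.14, 3.14, 3.14].

### API

Orientations are given as a unit quaternion [x, y, z, w].
In Python, from bench import arm gives the robot as it stands. The module is installed in compiled form; this text tells all that it offers. Calls block until the motion is done:
- arm.movep(position, orientation): joint-space move of the TCP to a pose.
- arm.servo_line(position, feed=0.15, attitude=None): straight line of the TCP; attitude=None keeps the orientation; feed is the mean speed in m/s.
- arm.set_joints(angles): joint-space move.
- arm.grip(opening, squeeze=None): finger opening in m; squeeze is the grip in N (None keeps the last); returns when the fingers have stopped.
- arm.hold(seconds).
- arm.solve_ik(position, orientation): joint angles nearest the present ones, or None.
- arm.get_state(): the state.
- arm.snapshot(name): name is "scene" or "top" or "wrist"; returns a dict with "frame" (420x560x3 uint8, red, green, blue), "K" (3x3 intrinsics, pixels), "world_to_cam" (4x4, takes a point from world to camera coordinates). Camera axes: x right, y down, z forward; pixel columns grow to the right and rows downward; lengths in m; the calibration is good to about 2 mm. The wrist camera is an equidistant fisheye: a pixel r from the principal point sees the ray r / f radians off the axis. A picture is of the moment at which its call begins. There is no depth.
A pose or a line that the arm cannot do raises arm.MotionError and nothing moves.
- arm.job_done(): hands the job in; it is judged then, once.
The state is a dict: "time_s": time; "qpos": joint angles; "dq": joint speeds; "joint_efforts": joint torques, N m; "tool_pos": TCP position; "tcp_rot": TCP orientation; "ft_force": force on the tool from outside, world axes, zero at the start; "moment": the same for the moment, N m; "width": finger opening in m; "finger_force": force on a finger pad.
Only numpy, scipy, OpenCV 4.12 (cv2) and the standard library are available. Lean on these libraries where they do the work, as an engineer would, in place of code of your own. Each camera call takes 0.05 s, during which the arm holds its last target. There are 200 camera calls.

## Working session

There is one attempt and no reset: what is moved stays moved. The work goes in short steps, each a Python script; the robot and the scene stay as the last script left them, time stands still between calls to the robot, and variables do not carry over. Pictures are saved under pics/ and viewed, at most 10 in all, crops included, and the job is handed in when it is done.

```bash
mkdir -p pics; python3 - <<'E'
from bench import arm
import cv2,numpy as np,pickle
d={}
for n in("scene","top","wrist"):
    s=arm.snapshot(n);d[n]=s;cv2.imwrite(f"pics/{n}0.png",s["frame"][:,:,::-1])
    print(n,s["K"].tolist(),np.round(s["world_to_cam"],3).tolist())
pickle.dump(d,open("d0.pkl","wb"))
print(arm.get_state()["time_s"], arm.grip_point_offset, arm.get_state()["tcp_rot"])
E
```

```text
scene [[511.239918254809, 0.0, 275.88440361753715], [0.0, 511.239918254809, 203.4230631446173], [0.0, 0.0, 1.0]] [[-0.999, -0.049, -0.007, 0.606], [-0.043, 0.921, -0.387, 0.086], [0.026, -0.387, -0.922, 1.59], [0.0, 0.0, 0.0, 1.0]]
top [[545.876285958962, 0.0, 274.2183026197518], [0.0, 545.876285958962, 218.46710487432455], [0.0, 0.0, 1.0]] [[0.021, -1.0, 0.005, -0.019], [-0.988, -0.021, -0.15, 0.612], [0.15, -0.002, -0.989, 1.684], [0.0, 0.0, 0.0, 1.0]]
wrist [[325.19226210127806, 0.0, 278.8995264114207], [0.0, 325.19226210127806, 206.64355138042765], [0.0, 0.0, 1.0]] [[0.28, 0.96, -0.002, -0.65], [0.924, -0.27, 0.27, -0.034], [0.259, -0.077, -0.963, 0.379], [0.0, 0.0, 0.0, 1.0]]
0.15 0.0187 [ 1.41373017e-01  9.89956104e-01 -7.60675088e-04 -6.02067541e-05]
```

View pics/scene0.png

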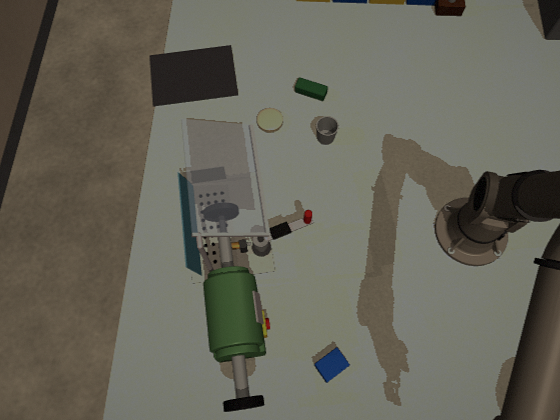

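View pics/top0.png

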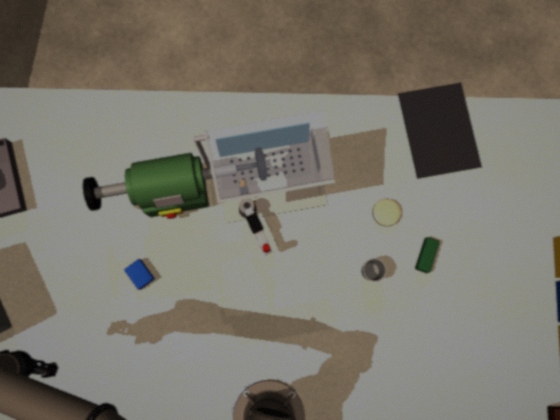

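Both views show the red knob: scene (308,216), top (266,248). The black cushion and grey pivot lie behind it. The shield is at scene x 185–268, y 120–237. Next I'll triangulate, and view enlarged crops for the shield edge and the pivot.

```bash
cat > h.py <<'E'
import numpy as np,cv2
def ray(s,uv):
    K=s["K"];T=np.array(s["world_to_cam"]);d=np.linalg.inv(K)@[uv[0],uv[1],1]
    R=T[:3,:3];return -R.T@T[:3,3],R.T@d/np.linalg.norm(d)
def tri(rs):
    A=sum(np.eye(3)-np.outer(d,d) for o,d in rs);b=sum((np.eye(3)-np.outer(d,d))@o for o,d in rs)
    p=np.linalg.solve(A,b);return p,[np.linalg.norm(np.cross(p-o,d)) for o,d in rs]
def plane(s,uv,z):
    o,d=ray(s,uv);return o+d*(z-o[2])/d[2]
def red(s,box=None):
    h=cv2.cvtColor(s["frame"],cv2.COLOR_RGB2HSV);m=(((h[...,0]<8)|(h[...,0]>172))&(h[...,1]>150)&(h[...,2]>70)).astype(np.uint8)
    n,l,st,c=cv2.connectedComponentsWithStats(m);return [(c[i],st[i]) for i in range(1,n) if st[i,4]>15]
E
python3 - <<'E'
import pickle,cv2,numpy as np
from h import *
d=pickle.load(open("d0.pkl","rb"))
for n in("scene","top"):
    for c,st in red(d[n]):print(n,c,st)
def crop(n,x,y,w,h,k,o):
    f=d[n]["frame"][y:y+h,x:x+w,::-1];cv2.imwrite(o,cv2.resize(f,None,fx=k,fy=k,interpolation=cv2.INTER_CUBIC))
crop("scene",170,105,160,150,4,"pics/sc.png");crop("top",190,110,160,150,4,"pics/tc.png")
E
```

```text
scene [307.67857143 216.13095238] [304 210   8  14  84]
scene [267.40625 323.5625 ] [266 319   4  10  32]
top [170.93103448 215.37931034] [167 214   9   4  29]
top [265.69230769 247.66666667] [263 244   7   8  39]
```

View pics/sc.png

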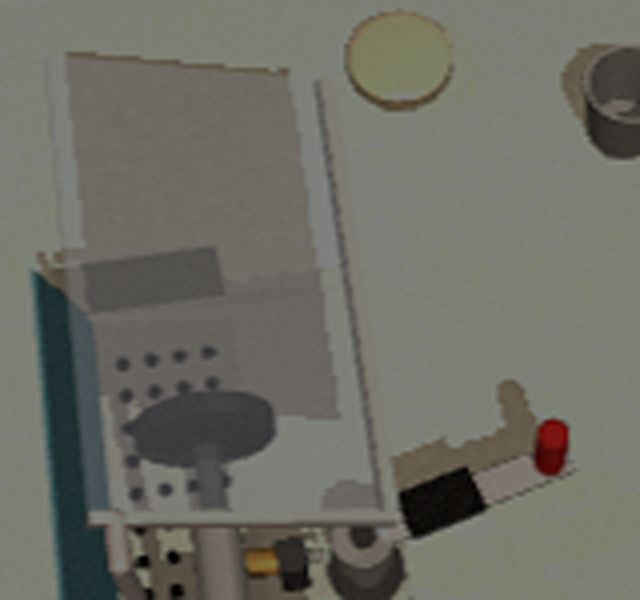

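View pics/tc.png

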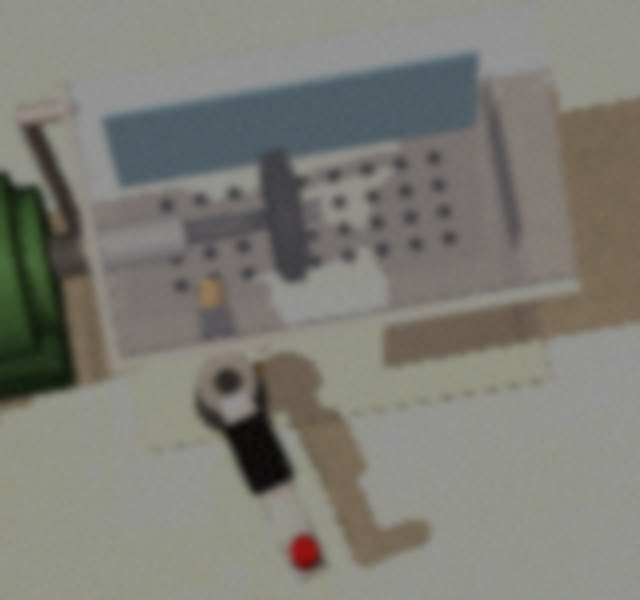

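The crops show the following:
- **Pivot cap:** crop (362,540) in scene, (229,380) in top.
- **Shield's left front corner:** (395,518) in scene, (120,364) in top.
- **Shield's right front corner:** (320,82) in scene, (578,288) in top.

```bash
python3 - <<'E'
import pickle,numpy as np
from h import *
d=pickle.load(open("d0.pkl","rb"));S,T=d["scene"],d["top"]
sc=lambda u,v:((u+.5)/4-.5+170,(v+.5)/4-.5+105)
tc=lambda u,v:((u+.5)/4-.5+190,(v+.5)/4-.5+110)
P={}
for k,a,b in [("knob",(307.7,216.1),(265.7,247.7)),("pivcap",sc(362,540),tc(229,380)),("shL",sc(395,518),tc(120,364)),("shR",sc(320,82),tc(578,288)),("wheeltop",sc(205,410),tc(285,215))]:
    p,e=tri([ray(S,a),ray(T,b)]);P[k]=p;print(k,p.round(4),np.round(e,4))
v=P["shL"]-P["shR"];y1=np.arctan2(v[1],v[0])-np.pi/2
w=P["knob"]-P["pivcap"];print("len",np.linalg.norm(w[:2]),np.linalg.norm(v))
print("yaw shield",np.degrees(y1),"yaw arm",np.degrees(np.arctan2(w[1],w[0]))-161)
print("pivcap from top at .1",plane(T,tc(229,380),.1),plane(S,sc(362,540),.1))
E
```

```text
knob [0.5121 0.0178 0.1129] [0.0003 0.0003]
pivcap [0.65   0.0809 0.0677] [0.0013 0.0013]
shL [0.6178 0.1437 0.3002] [0.0019 0.0019]
shR [ 0.6822 -0.1682  0.2978] [0.0026 0.0026]
wheeltop [0.754  0.0361 0.197 ] [0.0018 0.0018]
len 0.15166227461293402 0.31848571173928386
yaw shield 11.667780964351266 yaw arm -316.39860701568637
pivcap from top at .1 [0.64555248 0.07897559 0.1       ] [0.64699135 0.09227074 0.1       ]
```

Everything agrees. The shield gives the station origin at about (0.651, 0.080) and yaw 11.7°, and the pivot cap gives the same origin. The edge is at z 0.300, the knob's mean height is 0.113, and the arm length is 0.152. By the knob, the rest starts at about 0.55 rad rather than 0. Next is a reachability check along the arc.

```bash
cat >> h.py <<'E'
from scipy.spatial.transform import Rotation as Ro
O=np.array([.651,.080,0]);YAW=np.radians(11.7);OFF=.0187
def knob(r,z=.122,L=.150):
    a=YAW+np.radians(161)+r;return O+[L*np.cos(a),L*np.sin(a),z]
def att(tilt,s=1,dy=0):
    t=np.radians(tilt);Rs=Ro.from_euler('z',YAW+np.radians(dy)).as_matrix()
    z=Rs@[np.sin(t),0,-np.cos(t)];y=s*Rs@[0,1,0];return np.stack([np.cross(y,z),y,z],1)
q=lambda R:Ro.from_matrix(R).as_quat()
def tcp(g,R,back=0): return g+R[:,2]*(OFF-back)
E
python3 - <<'E'
from bench import arm
from h import *
print(knob(.55),knob(1.9))
for s in(1,-1):
  for t in(27,31,35,39):
    for dy in(0,-15):
      R=att(t,s,dy);out=[]
      for r,b in[(.55,.15),(.55,0),(1,0),(1.4,0),(1.9,0),(1.9,.12)]:
        j=arm.solve_ik(tcp(knob(r),R,b),q(R));out.append(None if j is None else np.round(j,1).tolist())
      print(s,t,dy,out if all(out) and t in(31,35) else [o is not None for o in out])
E
```

```text
[0.51419559 0.01848127 0.122     ] [ 0.68106418 -0.06695627  0.122     ]
1 27 0 [True, True, True, True, True, True]
1 27 -15 [True, True, True, True, True, True]
1 31 0 [[-0.8, -0.4, 0.6, 2.4, 0.4, 0.6, 1.3], [-0.9, 0.2, 0.9, 2.4, -1.2, 0.2, 2.8], [-0.2, 0.2, 0.3, 2.3, -1.0, 0.2, 2.8], [-0.2, 0.3, 0.3, 2.2, -1.0, 0.3, 2.8], [0.1, 0.4, 0.0, 2.0, -0.6, 0.3, 2.4], [-0.4, 0.2, 0.6, 2.0, -0.6, 0.5, 2.4]]
1 31 -15 [[-1.1, -0.4, 0.6, 2.4, 0.8, 0.8, 0.6], [0.3, 0.1, -0.6, 2.4, 1.0, 0.2, 0.3], [0.7, 0.2, -0.8, 2.3, 1.0, 0.3, 0.5], [0.5, 0.3, -0.6, 2.2, 0.8, 0.2, 0.8], [0.2, 0.4, -0.2, 2.0, 0.3, 0.2, 1.2], [-0.5, 0.2, 0.6, 2.1, -0.2, 0.4, 1.7]]
1 35 0 [True, False, True, True, True, True]
1 35 -15 [[-1.1, -0.5, 0.6, 2.4, 0.9, 0.8, 0.4], [0.5, 0.2, -0.8, 2.4, 1.5, 0.3, -0.1], [0.8, 0.3, -1.0, 2.3, 1.5, 0.3, 0.1], [0.7, 0.3, -0.8, 2.2, 1.4, 0.2, 0.3], [0.5, 0.4, -0.6, 2.0, 1.1, 0.2, 0.5], [-0.4, 0.1, 0.5, 2.1, -0.1, 0.3, 1.7]]
1 39 0 [False, False, True, True, True, True]
1 39 -15 [False, False, True, True, True, True]
-1 27 0 [True, True, True, True, True, True]
-1 27 -15 [True, True, True, True, True, True]
-1 31 0 [[-0.7, -0.4, 0.5, 2.4, 0.3, 0.6, -1.7], [-0.9, 0.2, 0.9, 2.4, -1.2, 0.2, -0.3], [-0.2, 0.2, 0.3, 2.3, -1.0, 0.2, -0.4], [-0.1, 0.3, 0.2, 2.2, -0.9, 0.3, -0.4], [-0.3, 0.4, 0.5, 2.0, -1.0, 0.4, -0.4], [-0.6, 0.2, 0.9, 2.0, -0.8, 0.6, -0.6]]
-1 31 -15 [[-0.4, -0.3, 0.1, 2.4, 0.4, 0.6, -2.2], [-1.3, 0.4, 1.3, 2.4, -1.3, 0.3, -0.6], [-1.0, 0.4, 1.1, 2.3, -1.3, 0.3, -0.5], [-0.5, 0.3, 0.7, 2.2, -0.9, 0.2, -0.7], [-0.5, 0.5, 0.7, 2.0, -1.0, 0.3, -0.7], [-0.3, 0.1, 0.4, 2.1, -0.1, 0.4, -1.5]]
-1 35 0 [True, False, True, True, True, True]
-1 35 -15 [True, False, False, True, True, True]
-1 39 0 [False, False, True, True, True, True]
-1 39 -15 [False, False, True, True, True, True]
```

```bash
python3 - <<'E'
from bench import arm
from h import *
R=att(20,-1);g=knob(.55)
arm.grip(.06,40)
s=arm.get_state()
arm.servo_line([.27,.45,.34],feed=.25)
arm.movep(tcp(g,R,.12),q(R))
f=arm.snapshot("top");cv2.imwrite("pics/t1.png",f["frame"][:,:,::-1])
w=arm.snapshot("wrist");cv2.imwrite("pics/w1.png",w["frame"][:,:,::-1])
s=arm.get_state();print(s["time_s"],s["qpos"].round(2),s["tool_pos"],tcp(g,R,.12),s["ft_force"],s["width"])
for t,r in[(20,.55),(20,.9),(25,1.2),(30,1.6),(33,1.9)]:
    A=att(t,-1);j=arm.solve_ik(tcp(knob(r),A),q(A));print(r,None if j is None else np.round(j,2))
E
```

```text
3.4833 [-0.64 -0.12  0.51  2.2   0.05  0.7  -1.51] [0.48065796 0.01241471 0.21745486] [0.48026881 0.01145537 0.21719086] [ 0.12039998 -0.08629356 -0.12954296] 0.059678803638393126
0.55 [-0.58  0.18  0.53  2.25 -0.34  0.41 -1.14]
0.9 [-0.48  0.24  0.55  2.18 -0.49  0.45 -0.92]
1.2 [-0.25  0.27  0.38  2.16 -0.64  0.38 -0.72]
1.6 [-0.06  0.34  0.21  2.08 -0.81  0.32 -0.52]
1.9 [-0.05  0.39  0.2   2.02 -0.96  0.31 -0.39]
```

View pics/w1.png

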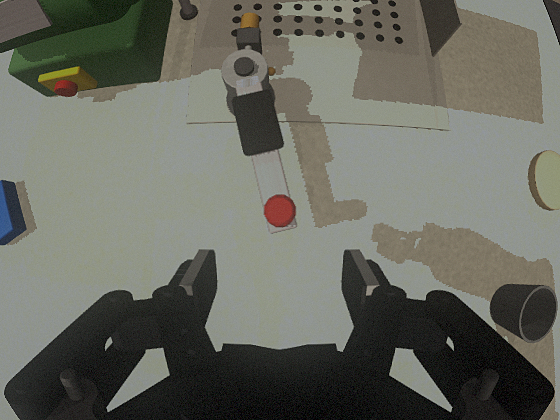

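The wrist picture shows the knob at (280,211), centred between the pads (205 and 355), and the way down is clear. I'll descend and grip, then triangulate the knob top from the wrist picture as a check.

```bash
python3 - <<'E'
from bench import arm
from h import *
w=arm.snapshot("wrist");c=max(red(w),key=lambda x:x[1][4])[0]
K=w["K"];p=np.array([(c[0]-K[0,2])/K[0,0],(c[1]-K[1,2])/K[1,1]]);r=np.linalg.norm(p)
dc=np.r_[p/r*np.sin(r),np.cos(r)];T=np.array(w["world_to_cam"]);o=-T[:3,:3].T@T[:3,3];d=T[:3,:3].T@dc
k=o+d*(.138-o[2])/d[2];g=knob(.55);print("knob",k,"model",g)
a=np.arctan2(*(k-O)[1::-1])-YAW-np.radians(161);a%=2*np.pi;print("rest",a,"L",np.linalg.norm((k-O)[:2]))
if np.linalg.norm((k-g)[:2])>.008: raise SystemExit("check")
R=att(20,-1)
arm.servo_line(tcp(g,R),feed=.1,attitude=q(R))
print(arm.get_state()["ft_force"])
arm.grip(.0,40)
s=arm.get_state();print(s["time_s"],s["width"],s["finger_force"],s["ft_force"],s["tool_pos"],tcp(g,R),s["qpos"].round(2))
E
```

```text
knob [0.51048298 0.02006877 0.138     ] model [0.51419559 0.01848127 0.122     ]
rest 0.5305538716495315 L 0.15276382285738344
[0.13074093 0.13664714 0.27341464]
5.3 0.0232229781136653 38.951548505501705 [-2.74740443 -1.03475867  5.54047483] [0.52072245 0.01975829 0.10489279] [0.52045848 0.01977825 0.10442775] [-0.57  0.18  0.52  2.25 -0.34  0.41 -1.15]
```

```bash
python3 - <<'E'
from bench import arm
from h import *
f0=arm.get_state()["ft_force"]*0
L=.150
for i,r in enumerate(np.linspace(.55,1.46,15)[1:]):
    R=att(np.interp(r,[.55,1.9],[20,33]),-1)
    try: arm.servo_line(tcp(knob(r,L=L),R),feed=.06,attitude=q(R))
    except arm.MotionError as e: print("ERR",r,e);break
    s=arm.get_state();f=s["ft_force"];u=(knob(r)-O)*[1,1,0]/.15;t=np.cross([0,0,1],u)
    fr=f@u;L=np.clip(L+np.clip(fr*1e-4,-.001,.001),.143,.157)
    print(round(r,2),"fr %.1f ft %.1f fz %.1f L %.4f w %.4f"%(fr,f@t,f[2],L,s["width"]))
    if np.linalg.norm(f)>60: print("stop");break
s=arm.get_state();print(s["time_s"],s["qpos"].round(2))
for n in("scene","wrist"):cv2.imwrite(f"pics/{n}2.png",arm.snapshot(n)["frame"][:,:,::-1])
E
```

```text
0.62 fr 2.2 ft 0.8 fz 6.4 L 0.1502 w 0.0231
0.68 fr 0.1 ft 0.2 fz 5.5 L 0.1502 w 0.0226
0.74 fr -0.7 ft -0.4 fz 5.9 L 0.1502 w 0.0226
0.81 fr -3.3 ft -0.5 fz 4.4 L 0.1498 w 0.0229
0.88 fr -5.0 ft -1.0 fz 4.7 L 0.1493 w 0.0227
0.94 fr -4.2 ft 0.6 fz 5.9 L 0.1489 w 0.0230
1.0 fr -2.6 ft 0.8 fz 7.2 L 0.1486 w 0.0229
1.07 fr -3.1 ft 1.1 fz 7.0 L 0.1483 w 0.0232
1.13 fr -2.7 ft -0.1 fz 6.8 L 0.1481 w 0.0230
1.2 fr -2.5 ft 0.2 fz 7.4 L 0.1478 w 0.0233
1.26 fr -1.8 ft 0.3 fz 6.8 L 0.1476 w 0.0228
1.33 fr -2.0 ft 0.3 fz 7.7 L 0.1474 w 0.0233
1.4 fr -1.5 ft 0.8 fz 7.4 L 0.1473 w 0.0231
1.46 fr -1.2 ft 0.7 fz 7.8 L 0.1472 w 0.0230
9.7167 [-0.12  0.31  0.27  2.11 -0.78  0.34 -0.56]
```

View pics/scene2.png

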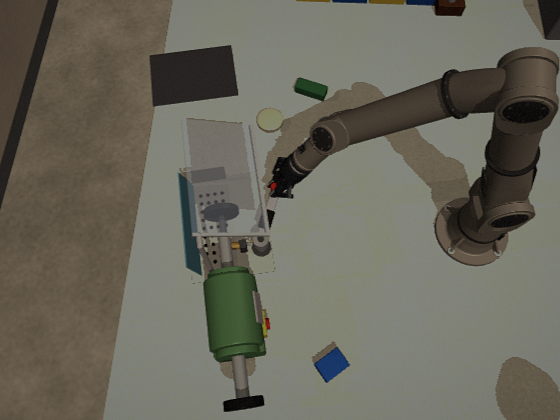

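The arm is following with the gripper holding the knob at about (275,187), and the bystanders haven't moved. Forces are small, so I'll go on through the catch, checking forces at each step.

```bash
python3 - <<'E'
from bench import arm
from h import *
L=.1472
for r in [1.53,1.6,1.67,1.73,1.79,1.85,1.9]:
    R=att(np.interp(r,[.55,1.9],[20,33]),-1)
    try: arm.servo_line(tcp(knob(r,L=L),R),feed=.06,attitude=q(R))
    except arm.MotionError as e: print("ERR",r,e);break
    s=arm.get_state();f=s["ft_force"];u=(knob(r)-O)*[1,1,0]/.15;t=np.cross([0,0,1],u)
    fr=f@u;L=np.clip(L+np.clip(fr*1e-4,-.001,.001),.143,.157)
    print(round(r,2),"fr %.1f ft %.1f fz %.1f L %.4f w %.4f"%(fr,f@t,f[2],L,s["width"]))
    if np.linalg.norm(f)>50: print("stop");break
arm.hold(.3);s=arm.get_state();f=s["ft_force"];print(s["time_s"],s["qpos"].round(2),f@t,s["tool_pos"],tcp(knob(1.9,L=L),R))
cv2.imwrite("pics/w3.png",arm.snapshot("wrist")["frame"][:,:,::-1])
E
```

```text
1.53 fr -0.8 ft -1.7 fz 7.4 L 0.1471 w 0.0231
1.6 fr -0.3 ft -1.3 fz 8.8 L 0.1471 w 0.0232
1.67 fr -1.5 ft 1.2 fz 7.3 L 0.1469 w 0.0228
1.73 fr -1.5 ft 1.0 fz 5.5 L 0.1468 w 0.0230
1.79 fr -1.0 ft 1.6 fz 7.3 L 0.1467 w 0.0234
1.85 fr 0.0 ft 3.5 fz 5.4 L 0.1467 w 0.0228
1.9 fr -0.8 ft -0.1 fz 7.1 L 0.1466 w 0.0229
12.2667 [-0.03  0.39  0.16  2.02 -0.91  0.29 -0.43] -0.8192663585676117 [ 0.68956281 -0.06138288  0.10642091] [ 0.69035768 -0.06156877  0.10631686]
```

View pics/w3.png

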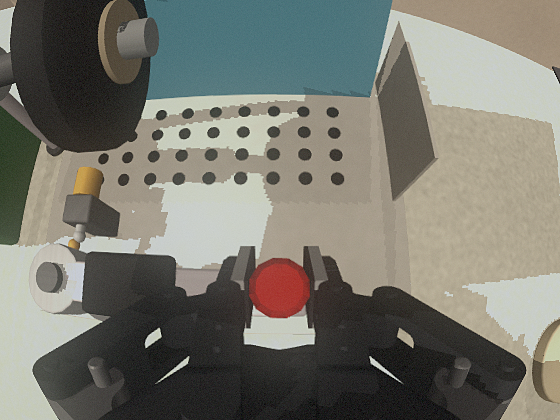

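The knob (280,288) is in the pads, and the arm lies along the tray's front edge. To be sure it is home, I'll press lightly on until the stop pushes back, then release and back off.

```bash
python3 - <<'E'
from bench import arm
from h import *
R=att(33,-1);L=.1466;u=(knob(1.9)-O)*[1,1,0]/.15;t=np.cross([0,0,1],u);g=knob(1.9,L=L)
for d in np.arange(.002,.013,.002):
    arm.servo_line(tcp(g+t*d,R),feed=.03);f=arm.get_state()["ft_force"];print(d,(f@t).round(1))
    if f@t<-9: break
arm.servo_line(tcp(g+t*(d-.002),R),feed=.03)
arm.grip(.055)
p=arm.get_state()["tool_pos"];print(arm.get_state()["ft_force"])
arm.servo_line(p-R[:,2]*.09,feed=.08)
Rz=att(20,-1)
arm.hold(.3)
w=arm.snapshot("wrist");cv2.imwrite("pics/w4.png",w["frame"][:,:,::-1])
c=max(red(w),key=lambda x:x[1][4])[0]
K=w["K"];p=np.array([(c[0]-K[0,2])/K[0,0],(c[1]-K[1,2])/K[1,1]]);r=np.linalg.norm(p)
dc=np.r_[p/r*np.sin(r),np.cos(r)];T=np.array(w["world_to_cam"]);o=-T[:3,:3].T@T[:3,3];dd=T[:3,:3].T@dc
k=o+dd*(.138-o[2])/dd[2];print("knob",k,"home",knob(1.9),"rest",(np.arctan2(*(k-O)[1::-1])-YAW-np.radians(161))%(2*np.pi),"L",np.linalg.norm((k-O)[:2]))
s=arm.get_state();print(s["time_s"],s["ft_force"])
cv2.imwrite("pics/s4.png",arm.snapshot("scene")["frame"][:,:,::-1])
E
```

```text
0.002 -8.5
0.004 -16.0
[-0.37829512  0.23429863 -0.26523185]
knob [ 0.67610875 -0.06441663  0.138     ] home [ 0.68106418 -0.06695627  0.122     ] rest 1.8703478759423424 L 0.14658312347627903
15.0917 [-0.15285817 -0.14595885 -0.69936565]
```

View pics/w4.png

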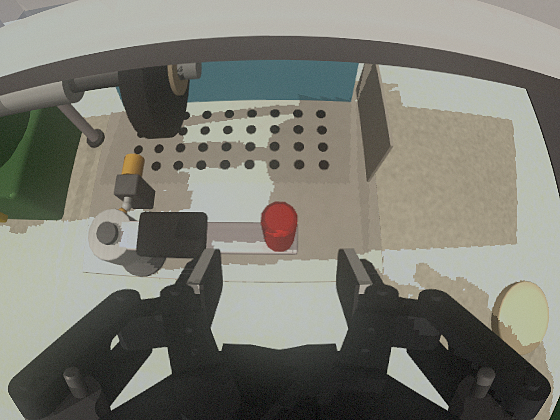

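View pics/s4.png

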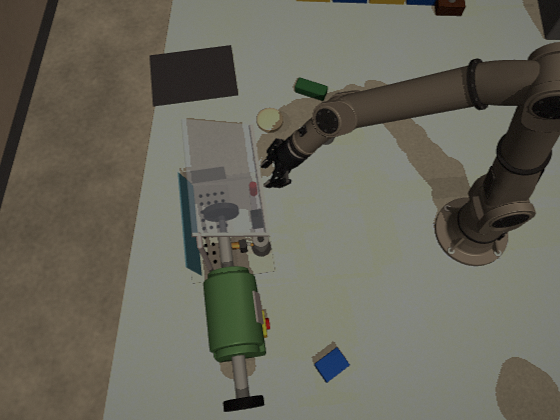

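The rest is home and free: the stop was felt at −8.5 N/2 mm, the measured angle is about 1.87 rad, and the pads are well clear of the knob at (280,226). The bystanders are where they were, so I'm handing in.

```bash
python3 - <<'E'
from bench import arm
print(arm.job_done())
E
```

```text
the job is handed in; nothing more can be done
None
```

I swung the work rest past its catch and against its stop (measured about 1.87 rad), let go of the knob and backed the gripper clear; the shield, wheel and bystanders look untouched, and the job is handed in, though it returned no verdict.

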